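# Scoop the cast beads out of the parts pan into the bowl

### The job

Pick up the scoop from the cork mat, scoop the four white beads out of the blue pan with it and tip them all into the big white bowl, without touching the beads with the gripper or shoving the bowl or the bottle and jar behind. Then put the scoop back on the cork mat, standing flat on its blade.

Things in the scene. Friction and masses are not known exactly. Their poses are not given: they have to be found in the camera images.
- scoop: Loose flat-bottomed aluminium scoop with a wooden bar handle, 202 mm long, 130 g, standing by itself on the cork mat. Origin: on the underside below the blade's middle; x to the open nose, z up. Blade floor flat, 2 mm thick, x -38 to +50 mm; outside width 73 mm at the back, at most 79 mm at the mouth. Back wall at x -38 mm, 34 mm high; side walls 30 mm high behind, 16 mm in front.
- scoop_grip (a point): Middle of the scoop's handle, 92 mm behind the scoop's origin (x -92) and 68 mm above its underside: good to grip from above across the handle's 20 mm width. The handle is a straight bar along the scoop's x, 20 mm wide, 24 mm tall, from x -48 to -152 mm.
- scoop_lip (a point): Middle of the scoop's front lip, on the underside: 50 mm ahead of the scoop's origin. The last 12 mm of the blade is 1.3 mm thick; the side walls end 9 mm short of the lip.
- pan: Fixed blue tray, 240 x 94 mm, rim 36 mm high. Origin under its middle; x along it, to the end where the beads lie (no bead at x under 10 mm). Inside 88 mm wide, sides upright; floor 4 mm above the worktop, flat from x -100 to +100 mm; from there both end walls lean outward 30 degrees from vertical. The lowered scoop blade fits in behind the beads with 5 mm to spare each side.
- pan_far_foot (a point): Point on the pan's floor at the foot of the leaning end wall near the beads (x +100 mm, y 0, 4 mm above the worktop in the pan's frame). Beads pushed there stop and roll onto the scoop.
- bowl: Loose heavy white bowl (500 g), standing on the worktop, 150 mm across the rim, 60 mm high. Origin under its middle.
- mat: Fixed cork mat, 230 x 110 x 3 mm, flat on the worktop. Origin under its middle, x along its length; the scoop starts on it with its origin about 45 mm ahead of the mat's middle.
- banding_wheel: Fixed furniture to steer clear of: turntable with a grey round plate about 220 mm across on a green foot, 140 mm high, with a cast bud on top reaching to 210 mm. Origin under its middle.
- slip_jar: Bystander: white jar with a blue cap, 65 mm across and 92 mm high, behind the work. Origin under its middle.
- spray_bottle: Bystander: spray bottle with an orange head, 185 mm high, behind the work. Origin under its middle.
- bead_1_mid (a point): One of four white cast beads, a nearly round ball about 23 mm wide and 20 mm high, 12 g, free to roll. This point is its centre. The four start apart on the floor of the blue pan, in the half towards the far end; their order there varies.
- bead_2_mid (a point): One of four white cast beads, a nearly round ball about 23 mm wide and 20 mm high, 12 g, free to roll. This point is its centre. The four start apart on the floor of the blue pan, in the half towards the far end; their order there varies.
- bead_3_mid (a point): One of four white cast beads, a nearly round ball about 23 mm wide and 20 mm high, 12 g, free to roll. This point is its centre. The four start apart on the floor of the blue pan, in the half towards the far end; their order there varies.
- bead_4_mid (a point): One of four white cast beads, a nearly round ball about 23 mm wide and 20 mm high, 12 g, free to roll. This point is its centre. The four start apart on the floor of the blue pan, in the half towards the far end; their order there varies.
- bead_1: The bead of point bead_1_mid as a body; its origin is 10 mm from that centre and turns as it rolls.
- bead_2: The bead of point bead_2_mid as a body; its origin is 10 mm from that centre and turns as it rolls.
- bead_3: The bead of point bead_3_mid as a body; its origin is 10 mm from that centre and turns as it rolls.
- bead_4: The bead of point bead_4_mid as a body; its origin is 10 mm from that centre and turns as it rolls.

How it is judged:
By the outcome, as a careful person would: the job done as asked, in the order asked, and still so for the second after the job is handed in, with the robot touching nothing.
It also fails if it takes over 64 s, if anything falls off the work surface, if the arm or the gripper's body presses on something with over 40 N, if the wrist force passes 120 N, or if a joint passes its speed limit or range.

### The arm

A 6-joint arm with a two-finger parallel gripper is mounted at the origin on a cart in front of the work surface, level with it; the furniture and walls round the work are solid. World frame = base frame: x ahead of the robot, y to its left, z up, the work surface at z = 0. Lengths are in mm, angles in degrees, forces in N, time in s.
With the tool pointing down it reaches from about 425 to 950 mm from the base axis. Payload 14.7 kg.
Tool frame: the origin (TCP) lies on the mounting face of the last link; the fingertips stand 173 mm ahead of it and the grasp point (between the pads) lies 155 mm ahead of it; z points along the fingers, y is the line along which they close (so a half turn about z gives the same grasp; the last joint's range is limited). The gripper opens to 85 mm and grips with 20 to 120 N. Pads are 22 mm wide; open, the fingers measure 114 mm over their backs; the gripper's body (76 mm by 85 mm) begins 54 mm behind the grasp point. The pads swing forward as they close: fully open they stand 13 mm farther back than shut.
Start: joints at [61.215, 27.513, 91.461, -0, 61.026, -2.67], TCP at [286.094, 583.647, 404.697] pointing down, gripper open.
Joint ranges: [-157.49, 157.49], [-46.99, 117.5], [13.45, 153.17], [-89.5, 269.5], [5.16, 153.95], [-167.48, 167.48]. Speed limits (degrees/s): [108.29, 108.29, 136.94, 172.46, 172.46, 172.46].

### API

Orientations are given as [roll, pitch, yaw] about the fixed x, y, z axes, in that order (R = Rz(yaw) Ry(pitch) Rx(roll)).
In Python, from cell import arm gives the robot as it stands. The module is installed in compiled form; this text tells all that it offers.
- The arm moves only by the tool send_rows, never from a script. Its arguments are lists of equal length, an entry for each row: "translation": the shift along the tool's x, y, z in mm, a list of three; "angular": the turn, a rotation vector about the tool's x, y, z in units of 8 degrees (1.0 is 8 degrees), a list of three; "jaw": the finger opening in mm, from 0 to 85.4. A call has 1 to 12 rows; each row is the pose to reach, as a shift and turn from the pose commanded when the call began, along the tool's axes at that moment; what a row does not reach only later rows make up. A row lasts 1/8 s, in which the tool goes at most 62.5 mm and 10.7 degrees, less where a joint would pass 70% of its speed; a pose out of reach is approached as far as the arm can. A call with a gripper value outside its range is refused whole. The fingers move at their own pace and stop on an object; "newtons" is the grip in N (left out, the last holds). Time passes only in rows, so rows that repeat a pose let the fingers close. It gives the time, the measured TCP pose, the force, the opening and the grip force at its end, in the units of the state.
- arm.state(): the state, without advancing time (a new reading comes with each control period).
- arm.snapshot(name): name is "side" or "top"; returns (picture, depth): 400x640x3 uint8, red, green, blue; 400x640 float32, mm along the optical axis (not along the pixel's ray), 0 where there is no reading.
- arm.calibration(name): a dict with "fx", "fy", "cx", "cy" (pixels), "extrinsics" (4x4, takes a point from camera to world coordinates). Camera axes: x right, y down, z forward; pixel columns grow to the right and rows downward; lengths in mm; the calibration is good to about 2 mm. A picture is of the moment at which its call begins. calibration takes no time and is no camera call.
- arm.close_job(): hands the job in; it is judged then, once.
The state is a dict: "t": time; "joint_pos": joint angles; "joint_velocities": joint speeds; "tau": joint torques, N m; "eef_pos": TCP position; "eef_rot": TCP orientation; "ft_force": force on the tool from outside, world axes, zero at the start; "ft_torque": the same for the moment, N m; "width": finger opening in mm; "grip_force": force on a finger pad.
Only numpy, scipy, OpenCV 4.12 (cv2) and the standard library are available. Lean on these libraries where they do the work, as an engineer would, in place of code of your own. Each camera call takes 0.05 s, during which the arm holds its last target. There are 200 camera calls.

## Working session

There is one attempt and no reset: what is moved stays moved. The work goes in short steps, Python scripts to look and compute and a tool call to move; the robot and the scene stay as the last step left them, time stands still between calls to the robot, and variables do not carry over. Pictures are saved under pics/ and viewed, at most 10 in all, crops included, and the job is handed in when it is done.

Besides the shell and the picture viewer there is one more tool, called after ">>>" as name(argument=value, ...) on one line, values as JSON. send_rows: Moves the arm, as the interface text tells. Its arguments: {"type":"object","properties":{"translation":{"type":"array","items":{"type":"array","items":{"type":"number"}}},"angular":{"type":"array","items":{"type":"array","items":{"type":"number"}}},"jaw":{"type":"array","items":{"type":"number"}},"newtons":{"type":"number"}},"required":["translation","angular","jaw"]}

```bash
mkdir -p pics
python3 - <<'E'
from cell import arm
import cv2,numpy as np
print(arm.state())
for n in("side","top"):
    p,d=arm.snapshot(n); cv2.imwrite(f"pics/{n}0.png",p[:,:,::-1]); np.save(f"pics/{n}0.npy",d)
    c=arm.calibration(n); print(n,{k:c[k] for k in("fx","fy","cx","cy")},np.round(c["extrinsics"],4).tolist())
E
```

```text
{'t': 0.0, 'joint_pos': array([ 6.12141926e+01,  2.75486826e+01,  9.14942577e+01,  1.09177853e-03,
        6.10248038e+01, -2.67067432e+00]), 'joint_velocities': array([ 0.06490814, -0.03126917,  0.04809458, -0.16803217, -0.03817438,
        0.00869617]), 'tau': array([ 6.04137240e-04, -9.50651693e+01, -4.30185950e+01, -1.62138272e-04,
        1.25738344e-02,  1.47708888e-04]), 'eef_pos': array([286.00209187, 583.47169409, 404.08223968]), 'eef_rot': array([-1.79932374e+02, -4.11000419e-03,  1.53884335e+02]), 'ft_force': array([0.04025419, 0.05338594, 0.46854351]), 'ft_torque': array([ 0.02138138,  0.03154372, -0.02247596]), 'grip_force': 0.0, 'width': 85.41938610465374}
side {'fx': 387.18644723659855, 'fy': 387.18644723659855, 'cx': 321.95463674255683, 'cy': 198.79347327992875} [[-0.999, -0.0378, 0.0226, 563.4606], [-0.0361, 0.411, -0.9109, 963.9898], [0.0252, -0.9108, -0.412, 484.4488], [0.0, 0.0, 0.0, 1.0]]
top {'fx': 470.34959185426305, 'fy': 470.34959185426305, 'cx': 330.23927156204417, 'cy': 204.24982406854485} [[-0.0046, -0.9952, 0.098, 468.3117], [-1.0, 0.0039, -0.008, 95.6686], [0.0076, -0.098, -0.9952, 1161.1181], [0.0, 0.0, 0.0, 1.0]]
```

View pics/top0.png

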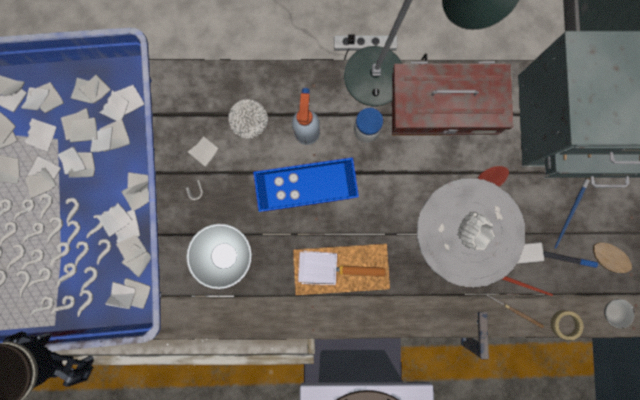

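View pics/side0.png

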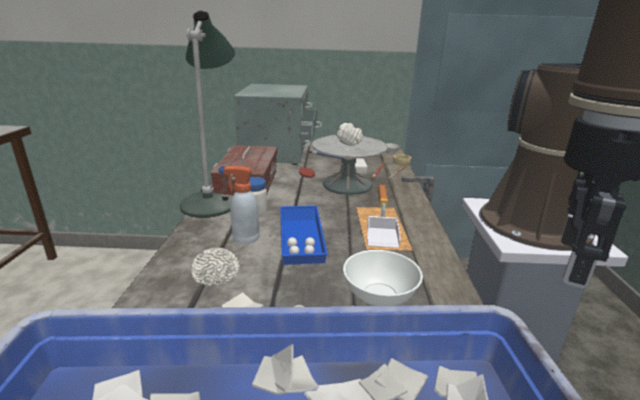

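The top view shows:
- pan at about (306,184), with beads near (275–295,180–196) at its left (+y) end
- bowl at (220,255)
- mat and scoop at (340,269), with the nose to the left
- banding wheel at (472,232), jar at (370,122) and bottle at (306,125)

The side view agrees with this. Next I'll measure.

```bash
cat > h.py <<'E'
import cv2,numpy as np
from cell import arm
def ray(n,uv,z):
    c=arm.calibration(n);E=np.array(c["extrinsics"]);uv=np.atleast_2d(uv)
    d=np.c_[(uv[:,0]-c["cx"])/c["fx"],(uv[:,1]-c["cy"])/c["fy"],np.ones(len(uv))]@E[:3,:3].T
    o=E[:3,3];return o+d*((z-o[2])/d[:,2])[:,None]
def dep(n,uv,D):
    c=arm.calibration(n);E=np.array(c["extrinsics"]);uv=np.atleast_2d(uv).astype(float)
    z=D[uv[:,1].astype(int),uv[:,0].astype(int)]
    d=np.c_[(uv[:,0]-c["cx"])/c["fx"]*z,(uv[:,1]-c["cy"])/c["fy"]*z,z]
    return d@E[:3,:3].T+E[:3,3]
def px(n,P):
    c=arm.calibration(n);E=np.array(c["extrinsics"]);q=(np.atleast_2d(P)-E[:3,3])@E[:3,:3]
    return np.c_[q[:,0]/q[:,2]*c["fx"]+c["cx"],q[:,1]/q[:,2]*c["fy"]+c["cy"]]
def big(m):
    cs,_=cv2.findContours(m.astype(np.uint8),cv2.RETR_EXTERNAL,cv2.CHAIN_APPROX_NONE)
    return max(cs,key=cv2.contourArea)[:,0,:]
def roi(m,x0,x1,y0,y1):
    o=np.zeros_like(m);o[y0:y1,x0:x1]=m[y0:y1,x0:x1];return o
def rect(P):
    (cx,cy),(w,h),a=cv2.minAreaRect(P[:,:2].astype(np.float32));
    if w<h:w,h,a=h,w,a-90
    return np.round([cx,cy,w,h,a%180],1)
E
python3 - <<'E'
from h import *
im=cv2.imread("pics/top0.png");D=np.load("pics/top0.npy")
H=cv2.cvtColor(im,cv2.COLOR_BGR2HSV).astype(int);h,s,v=H[...,0],H[...,1],H[...,2]
pan=roi((h>100)&(h<125)&(s>120),245,365,150,217)
print("pan rim z36",rect(ray("top",big(pan),36)), "z18",rect(ray("top",big(pan),18)))
w=roi((s<90)&(v>150),260,310,165,210)
n,l,st,ce=cv2.connectedComponentsWithStats(w.astype(np.uint8))
for i in range(1,n):
    if st[i,4]>15: print("bead",st[i],ray("top",ce[i],14)[0].round(1))
o=roi((h>5)&(h<22)&(s>100),285,395,235,300)
print("mat",rect(ray("top",big(o|roi(s<60,297,342,250,286)),3)))
for nm,t in(("hues",0),):
    for p in((380,255),(365,270),(350,270),(380,270),(345,255),(320,268)):print(p,H[p[1],p[0]],dep("top",p,D)[0].round(1))
dz=np.array([dep("top",(u,270),D)[0] for u in range(336,392,3)]);print(dz.round(0).tolist())
# bowl by height
vv,uu=np.mgrid[215:300,175:265];P=dep("top",np.c_[uu.ravel(),vv.ravel()],D)
r=P[(P[:,2]>52)&(P[:,2]<70)];print("bowl",cv2.minEnclosingCircle(r[:,:2].astype(np.float32)),r[:,2].max())
vv,uu=np.mgrid[170:300,400:540];P=dep("top",np.c_[uu.ravel(),vv.ravel()],D)
r=P[(P[:,2]>128)&(P[:,2]<150)];print("wheel",cv2.minEnclosingCircle(r[:,:2].astype(np.float32)))
# scoop handle by height
vv,uu=np.mgrid[235:300,285:395];q=np.c_[uu.ravel(),vv.ravel()];P=dep("top",q,D)
r=P[(P[:,2]>65)&(P[:,2]<100)];print("handle",len(r),rect(r),np.median(r[:,2]))
r=P[(P[:,2]>12)&(P[:,2]<45)];print("walls",len(r),rect(r))
cv2.imwrite("pics/crop0.png",cv2.resize(im[150:300,180:400],None,fx=3.5,fy=3.5,interpolation=cv2.INTER_CUBIC))
E
```

```text
pan rim z36 [628.1 145.5 245.   99.9  98.2] z18 [630.6 146.3 249.  101.5  98.2]
bead [289 173   9  10  67] [647.7 177.9  14. ]
bead [275 177   9   9  61] [639.3 213.3  14. ]
bead [277 191   9   9  62] [605.2 207.8  14. ]
bead [290 190   9   9  68] [606.5 174.7  14. ]
mat [423.4  60.8 231.  111.9  93.4]
(380, 255) [ 15 146 166] [456.9 -35.3  -0. ]
(365, 270) [ 13 174 157] [424.    8.6  82.4]
(350, 270) [ 13 175 159] [424.   42.6  78.9]
(380, 270) [ 13 170 153] [423.8 -25.5  82.3]
(345, 255) [ 15 141 164] [4.573e+02 5.070e+01 2.000e-01]
(320, 268) [132  18 211] [426.1 112.1   3.8]
[[423.0, 74.0, 56.0], [424.0, 68.0, 79.0], [424.0, 61.0, 88.0], [424.0, 54.0, 81.0], [424.0, 47.0, 80.0], [424.0, 41.0, 83.0], [424.0, 34.0, 85.0], [424.0, 27.0, 78.0], [424.0, 20.0, 82.0], [424.0, 13.0, 80.0], [424.0, 6.0, 82.0], [424.0, -1.0, 81.0], [424.0, -7.0, 81.0], [424.0, -14.0, 81.0], [424.0, -21.0, 83.0], [424.0, -28.0, 83.0], [424.0, -35.0, 80.0], [420.0, -52.0, 1.0], [420.0, -59.0, -2.0]]
bowl ((456.8384704589844, 346.4906005859375), 74.75068664550781) 64.34978624876908
wheel ((507.57318115234375, -219.23898315429688), 119.06134796142578)
handle 419 [422.   16.1 107.5  20.   87. ] 81.32948384625502
walls 132 [426.9 111.1  83.5  77.   86.4]
```

View pics/crop0.png

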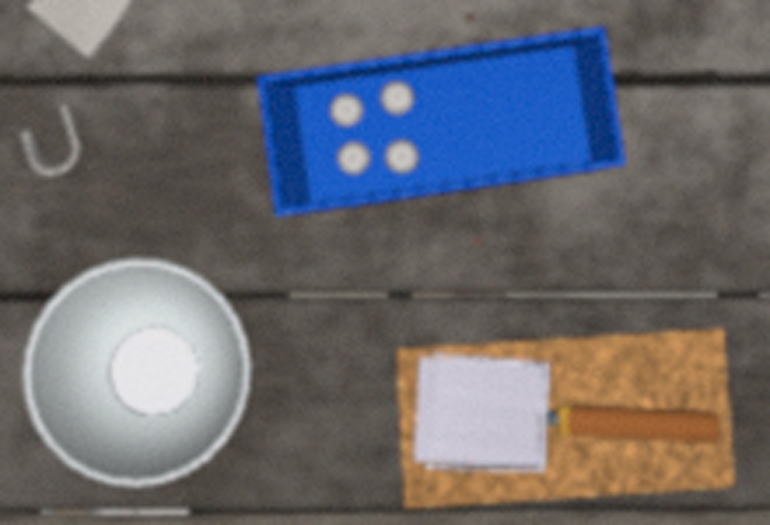

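The crop agrees: the beads are 2x2 at the left of the pan (crop (347,109), (397,98), (353,157), (401,156)). The scoop's handle runs (565,420)–(718,427), so the nose points along about +y, 87°.

```bash
cat > plan.py <<'E'
from h import *
from scipy.spatial.transform import Rotation as Ro
def meas():
    s=arm.state();return np.array(s["eef_pos"]),Ro.from_euler("xyz",s["eef_rot"],degrees=True),s
def down(yaw): return Ro.from_euler("xyz",[180,0,yaw],degrees=True)
def delta(p,R,p0=None,R0=None):
    if p0 is None:p0,R0,_=meas()
    t=R0.inv().apply(np.array(p)-p0);a=np.degrees((R0.inv()*R).as_rotvec())/8
    return t.round(1).tolist(),a.round(2).tolist()
E
python3 - <<'E'
from plan import *
print(delta([422.5,21,320],down(87.4)))
E
```

```text
([-370.1, -444.9, 84.6], [-0.01, 0.0, 8.31])
```

>>> send_rows(translation=[[-370,-445,84],[-370,-445,84],[-370,-445,84],[-370,-445,84],[-370,-445,84],[-370,-445,84],[-370,-445,84],[-370,-445,84],[-370,-445,84],[-370,-445,84],[-370,-445,84],[-370,-445,84]], angular=[[0,0,8.31],[0,0,8.31],[0,0,8.31],[0,0,8.31],[0,0,8.31],[0,0,8.31],[0,0,8.31],[0,0,8.31],[0,0,8.31],[0,0,8.31],[0,0,8.31],[0,0,8.31]], jaw=[60,60,60,60,60,60,60,60,60,60,60,60])

```text
t: 1.6
eef_pos: [422.2, 21.7, 320.7]
eef_rot: [-180.0, -0.0, 87.4]
ft_force: [-0.4, 1.6, -0.1]
width: 59.8
grip_force: 0.0
```

Run:
```python
from plan import *
p,R,s=meas();print(p,s["eef_rot"],s["joint_pos"],s["width"],s["joint_velocities"].round(1))
print(delta([422.5,21,320],down(87.4)),delta([422.5,21,226],down(87.4)))
```

```text
[422.24263873  21.65171634 320.6814919 ] [-1.79978503e+02 -6.20357468e-03  8.73969126e+01] [-1.17738680e+00  1.68250174e+01  1.25043538e+02  1.09047417e-02
  3.81527815e+01  1.41712303e+00] 59.79242938482712 [ 1.  -0.2 -0.   0.1 -0.  -0.1]
([-0.6, 0.3, 0.7], [-0.0, -0.0, -0.0]) ([-0.6, 0.3, 94.7], [-0.0, -0.0, -0.0])
```

>>> send_rows(translation=[[0,0,35],[0,0,70],[0,0,88],[0,0,95],[0,0,95],[0,0,95]], angular=[[0,0,0],[0,0,0],[0,0,0],[0,0,0],[0,0,0],[0,0,0]], jaw=[60,60,60,60,60,60], newtons=60)

```text
t: 2.35
eef_pos: [422.7, 21.5, 226.4]
eef_rot: [179.9, -0.0, 87.4]
ft_force: [0.5, 0.5, -0.1]
width: 60.2
grip_force: 0.0
```

Run:
```python
from plan import *
p,R,s=meas();print(p,s["joint_pos"].round(1),s["ft_force"],s["width"])
for n in("top","side"):
    im,D=arm.snapshot(n);cv2.imwrite(f"pics/{n}1.png",im[:,:,::-1])
    x=(im[230:310,290:410] if n=="top" else im[170:270,330:450])[:,:,::-1]
    globals()[n]=cv2.resize(x,(400,320),interpolation=cv2.INTER_CUBIC)
cv2.imwrite("pics/g1.png",np.hstack([top,side]))
```

```text
[422.7111061   21.49558918 226.40277674] [ -1.2  27.6 129.2   0.   23.1   1.4] [ 0.54569894  0.46690721 -0.1418158 ] 60.167531724389875
```

View pics/g1.png

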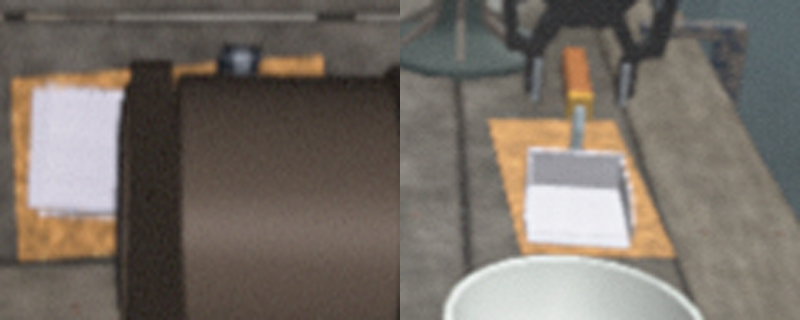

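The picture shows the fingers straddling the handle, with finger backs at right-panel x≈535 and 625 and the handle at 577. I'll close the gripper now.

>>> send_rows(translation=[[0,0,0],[0,0,0],[0,0,0],[0,0,0],[0,0,0],[0,0,0],[0,0,0],[0,0,0]], angular=[[0,0,0],[0,0,0],[0,0,0],[0,0,0],[0,0,0],[0,0,0],[0,0,0],[0,0,0]], jaw=[50,40,30,24,18,14,14,14], newtons=80)

```text
t: 3.45
eef_pos: [422.5, 21.2, 225.8]
eef_rot: [180.0, 0.0, 87.4]
ft_force: [0.5, -0.9, 5.1]
width: 19.1
grip_force: 77.6
```

Run:
```python
from plan import *
print(delta([422.5,21.2,298],down(87.4)),delta([647.5,10.5,298],down(98.2)))
```

```text
([0.0, 0.0, -72.2], [0.0, 0.0, 0.0]) ([-0.5, 225.3, -72.2], [0.0, 0.0, -1.35])
```

>>> send_rows(translation=[[0,0,-15],[0,0,-40],[0,0,-65],[0,10,-72],[0,40,-72],[0,80,-72],[0,120,-72],[0,160,-72],[-0.5,195,-72],[-0.5,217,-72],[-0.5,225,-72],[-0.5,225,-72]], angular=[[0,0,0],[0,0,0],[0,0,0],[0,0,0],[0,0,-0.2],[0,0,-0.5],[0,0,-0.8],[0,0,-1.1],[0,0,-1.35],[0,0,-1.35],[0,0,-1.35],[0,0,-1.35]], jaw=[14,14,14,14,14,14,14,14,14,14,14,14])

```text
t: 4.95
eef_pos: [647.0, 10.5, 296.8]
eef_rot: [-179.9, -0.0, 98.2]
ft_force: [-0.6, -0.4, -1.1]
width: 19.0
grip_force: 78.0
```

Run:
```python
from plan import *
p,R,s=meas();print(p,s["eef_rot"],s["joint_pos"].round(1),s["ft_force"],s["width"],s["grip_force"])
for n in("top","side"):
    im,D=arm.snapshot(n);cv2.imwrite(f"pics/{n}2.png",im[:,:,::-1]);np.save(f"pics/{n}2.npy",D)
    x=(im[140:220,245:365] if n=="top" else im[170:280,250:370])[:,:,::-1]
    globals()[n]=cv2.resize(x,(400,int(400*x.shape[0]/x.shape[1])),interpolation=cv2.INTER_CUBIC)[:266]
cv2.imwrite("pics/g2.png",np.hstack([top[:266],side[:266]]))
```

```text
[647.02371853  10.53364755 296.81414013] [-1.79932823e+02 -1.13679843e-02  9.82034467e+01] [ -1.8  33.9  97.3  -0.   48.9 -10. ] [-0.63367329 -0.41787144 -1.0676373 ] 18.958128307308943 78.02404403686523
```

View pics/g2.png

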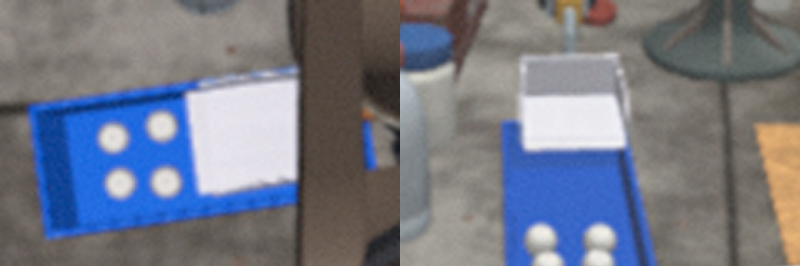

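Run:
```python
from plan import *
a=np.radians(98.2);ex=np.array([np.cos(a),np.sin(a)]);ey=np.array([-ex[1],ex[0]]);C=np.array([628.1,145.5])
c=ray("top",[[300.8,168.5],[304.7,197.9]],75.5)
for q in list(c)+[c.mean(0)]: print(q.round(1),"pan",(q[:2]-C)@ex,(q[:2]-C)@ey)
t=np.array([647.0,10.5])-C;print("tcp pan",t@ex,t@ey)
d=c[0]-c[1];print("len",np.hypot(*d[:2]),"yaw of lip normal",np.degrees(np.arctan2(d[1],d[0]))%180-90)
im=cv2.imread("pics/top2.png");H=cv2.cvtColor(im,cv2.COLOR_BGR2HSV).astype(int)
m=roi((H[...,1]<60)&(H[...,2]>140),300,332,158,202)
b=big(m);print("blade",rect(ray("top",b,75.5)))
# side view: front lip corners
im=cv2.imread("pics/side2.png");cc=[[250+524/3.333,170+149/3.333],[250+626/3.333,170+150/3.333]]
for z in(74,80): print("side",z,ray("side",cc,z).round(1).tolist(),(ray("side",cc,z).mean(0)[:2]-C)@ex,(ray("side",cc,z).mean(0)[:2]-C)@ey)
# pan inner floor corners via white/blue? pan side edges in side view near end rim
```

```text
[659.4 155.3  75.5] pan 5.2671019787780455 -32.378330058292605
[590.3 146.2  75.5] pan 6.067022190205389 37.350188813972494
[624.8 150.8  75.5] pan 5.667062084491717 2.485929377839944
tcp pan -136.31547801958567 0.5481352860868753
len 69.7331070329186 yaw of lip normal -82.4572639486096
blade [634.7 119.9  84.8  70.1 179.8]
side 74 [[379.5, 129.9, 74.0], [305.7, 125.2, 74.0]] 22.951636054734646 285.1604131723447
side 80 [[382.2, 142.1, 80.0], [309.5, 137.4, 80.0]] 34.593372906296864 280.22061790939944
```

Run:
```python
from plan import *
a=np.radians(98.2);ex=np.array([np.cos(a),np.sin(a)]);ey=np.array([-ex[1],ex[0]]);C=np.array([628.1,145.5])
f=lambda q:[round(float((q[:2]-C)@e),1) for e in(ex,ey)]
cc=[[250+124/3.333,170+149/3.333],[250+226/3.333,170+150/3.333]]
for q in ray("side",cc,74.5):print("lip side",f(q))
im=cv2.imread("pics/side2.png");H=cv2.cvtColor(im,cv2.COLOR_BGR2HSV).astype(int)
h,s,v=H.transpose(2,0,1)
b=roi((h>100)&(h<125)&(s>120),270,335,205,275)
for r in(222,228,234,240,246,252,258):
    u=np.where(b[r])[0];q=ray("side",[[u.min()-.5,r],[u.max()+.5,r]],36);print(r,u.min(),u.max(),[f(x) for x in q])
w=(s<60)&(v>120)
for r in (196,200,204,208,211,213):
    u=[x for x in range(275,330) if w[r,x]];print(r,min(u),max(u))
im=cv2.imread("pics/top2.png");H=cv2.cvtColor(im,cv2.COLOR_BGR2HSV).astype(int);h,s,v=H.transpose(2,0,1)
for c in (306,312,318,324,330):
    r=[y for y in range(150,215) if s[y,c]<60 and v[y,c]>130]; q=ray("top",[[c,min(r)-.5],[c,max(r)+.5]],85);print(c,min(r),max(r),[f(x) for x in q])
b=roi((h>100)&(h<125)&(s>120),245,300,150,217)
for c in (262,270,278,286,294):
    r=np.where(b[:,c])[0];print(c,[f(x) for x in ray("top",[[c,min(r)-.5],[c,max(r)+.5]],36)])
```

```text
lip side [4.8, -36.9]
lip side [10.4, 34.7]
222 281 319 [[-32.6, -52.9], [-26.9, 43.3]]
228 281 321 [[-1.8, -53.2], [4.2, 45.0]]
234 281 322 [[27.2, -53.5], [33.3, 44.3]]
240 282 324 [[54.8, -51.5], [61.1, 45.8]]
246 282 325 [[80.8, -51.8], [87.2, 45.1]]
252 282 326 [[105.4, -52.1], [111.9, 44.4]]
258 283 324 [[128.9, -50.3], [134.9, 37.5]]
196 275 329
200 275 329
204 275 329
208 286 329
211 275 329
213 287 329
306 150 197 [[-13.3, -73.2], [2.7, 38.0]]
312 150 197 [[-27.1, -71.1], [-11.0, 40.0]]
318 150 196 [[-40.9, -69.1], [-25.0, 39.7]]
324 150 195 [[-54.7, -67.1], [-39.0, 39.5]]
330 162 194 [[-64.3, -37.0], [-53.0, 39.2]]
262 [[99.6, -50.8], [112.8, 47.8]]
270 [[80.1, -50.4], [93.5, 48.2]]
278 [[60.6, -50.0], [74.2, 48.7]]
286 [[41.2, -49.6], [54.9, 49.1]]
294 [[21.7, -49.3], [35.6, 49.5]]
```

Run:
```python
from plan import *
im=cv2.imread("pics/top0.png");H=cv2.cvtColor(im,cv2.COLOR_BGR2HSV).astype(int);h,s,v=H.transpose(2,0,1)
b=roi((h>100)&(h<125)&(s>100),245,365,150,217)
U=[];L=[]
for c in range(268,346):
    r=np.where(b[:,c])[0];q=ray("top",[[c,r.min()-.5],[c,r.max()+.5]],36);U.append(q[0]);L.append(q[1])
for E in(U,L):
    E=np.array(E);k=np.polyfit(E[:,1],E[:,0],1);print("yaw",90-np.degrees(np.arctan(k[0])),"x at y=145.5,60,245",np.polyval(k,[145.5,60,245]))
for r in (170,176,182,188,194,200):
    u=np.where(b[r])[0];print(r,u.min(),u.max(),ray("top",[[u.min()-.5,r],[u.max()+.5,r]],36).round(1)[:,:2].tolist())
```

```text
yaw 98.22933446930091 x at y=145.5,60,245 [678.7536667  691.11909176 664.36349367]
yaw 98.17535829260413 x at y=145.5,60,245 [577.38693256 589.67013777 563.09244229]
170 261 354 [[663.0, 254.9], [662.2, 27.5]]
176 254 355 [[648.4, 271.7], [647.5, 25.2]]
182 255 356 [[633.7, 269.1], [632.9, 22.9]]
188 255 357 [[619.2, 268.9], [618.3, 20.7]]
194 256 358 [[604.6, 266.4], [603.7, 18.4]]
200 257 338 [[590.1, 263.8], [589.3, 66.7]]
```

>>> send_rows(translation=[[0,1.5,5],[0,1.5,18],[0,1.5,33],[0,1.5,48],[0,1.5,60],[0,1.5,66],[0,1.5,66]], angular=[[0,0,0],[0,0,0],[0,0,0],[0,0,0],[0,0,0],[0,0,0],[0,0,0]], jaw=[14,14,14,14,14,14,14])

```text
t: 5.92
eef_pos: [648.6, 10.7, 231.2]
eef_rot: [-180.0, -0.0, 98.2]
ft_force: [-0.4, 0.1, -2.0]
width: 18.8
grip_force: 78.1
```

Run:
```python
from plan import *
p,R,s=meas();print(p,s["ft_force"],s["ft_torque"])
for n in("top","side"):
    im,D=arm.snapshot(n);cv2.imwrite(f"pics/{n}3.png",im[:,:,::-1]);np.save(f"pics/{n}3.npy",D)
    x=(im[140:220,245:365] if n=="top" else im[190:280,260:350])[:,:,::-1]
    globals()[n]=cv2.resize(x,(400,int(400*x.shape[0]/x.shape[1])),interpolation=cv2.INTER_CUBIC)
o=np.zeros((400,800,3),np.uint8);o[:top.shape[0],:400]=top;o[:,400:]=side;cv2.imwrite("pics/g3.png",o)
```

```text
[648.60544147  10.7341943  231.23162776] [-0.40754837  0.10038656 -2.0079675 ] [-0.07578097  0.01123249 -0.00056131]
```

View pics/g3.png

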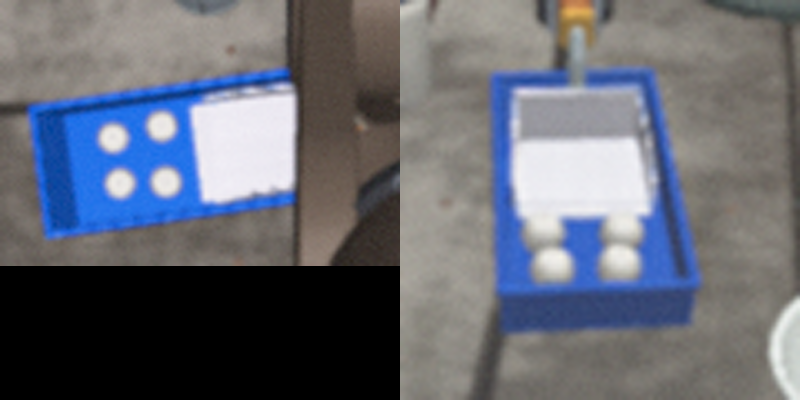

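The blade is inside the pan and centred, with its lip just behind the beads. Next I'll probe down to the floor.

>>> send_rows(translation=[[0,0,2],[0,0,3.5],[0,0,3.5]], angular=[[0,0,0],[0,0,0],[0,0,0]], jaw=[14,14,14])

```text
t: 6.4
eef_pos: [648.6, 10.7, 228.2]
eef_rot: [-180.0, 0.0, 98.2]
ft_force: [-0.2, -0.4, -1.7]
width: 18.8
grip_force: 78.1
```

>>> send_rows(translation=[[0,0,0.5],[0,0,1],[0,0,1]], angular=[[0,0,0],[0,0,0],[0,0,0]], jaw=[14,14,14])

```text
t: 6.78
eef_pos: [648.7, 10.7, 227.2]
eef_rot: [-180.0, -0.0, 98.2]
ft_force: [0.6, 0.6, -0.3]
width: 18.9
grip_force: 78.1
```

>>> send_rows(translation=[[0,0,0.4],[0,0,0.7],[0,0,0.7]], angular=[[0,0,0],[0,0,0],[0,0,0]], jaw=[14,14,14])

```text
t: 7.15
eef_pos: [648.7, 10.6, 226.8]
eef_rot: [180.0, 0.0, 98.2]
ft_force: [-0.9, -2.8, 5.4]
width: 18.7
grip_force: 79.0
```

>>> send_rows(translation=[[2,0,0],[6,0,0],[11,0,0],[16,0,0],[21,0,0],[26,0,0],[31,0,0],[36,0,0],[41,0,0],[46,0,0],[50,0,0],[52,0,0]], angular=[[0,0,0],[0,0,0],[0,0,0],[0,0,0],[0,0,0],[0,0,0],[0,0,0],[0,0,0],[0,0,0],[0,0,0],[0,0,0],[0,0,0]], jaw=[14,14,14,14,14,14,14,14,14,14,14,14])

```text
t: 8.65
eef_pos: [641.6, 62.2, 226.9]
eef_rot: [179.9, 0.0, 98.2]
ft_force: [0.3, -3.8, 6.1]
width: 18.8
grip_force: 78.9
```

>>> send_rows(translation=[[2,0,0],[6,0,0],[11,0,0],[16,0,0],[21,0,0],[26,0,0],[30,0,0],[33,0,0],[35,0,0],[35,0,0]], angular=[[0,0,0],[0,0,0],[0,0,0],[0,0,0],[0,0,0],[0,0,0],[0,0,0],[0,0,0],[0,0,0],[0,0,0]], jaw=[14,14,14,14,14,14,14,14,14,14])

```text
t: 9.9
eef_pos: [636.6, 96.8, 226.9]
eef_rot: [179.9, 0.0, 98.2]
ft_force: [0.8, -3.6, 5.0]
width: 18.7
grip_force: 78.9
```

```bash
cat > look.py <<'E'
import sys
from plan import *
k=sys.argv[1];p,R,s=meas();print(p,s["eef_rot"],s["joint_pos"].round(1),s["ft_force"])
for n in("top","side"):
    im,D=arm.snapshot(n);cv2.imwrite(f"pics/{n}{k}.png",im[:,:,::-1]);np.save(f"pics/{n}{k}.npy",D)
    x=(im[140:260,230:350] if n=="top" else im[190:310,260:380])[:,:,::-1]
    globals()[n]=cv2.resize(x,(400,400),interpolation=cv2.INTER_CUBIC)
cv2.imwrite(f"pics/g{k}.png",np.hstack([top,side]))
E
python3 look.py 4
```

```text
[636.57610719  96.7718163  226.92395853] [1.79942722e+02 1.83795180e-02 9.82192927e+01] [  6.   38.9 100.   -0.   41.   -2.2] [ 0.82901685 -3.59922611  5.01860095]
```

View pics/g4.png

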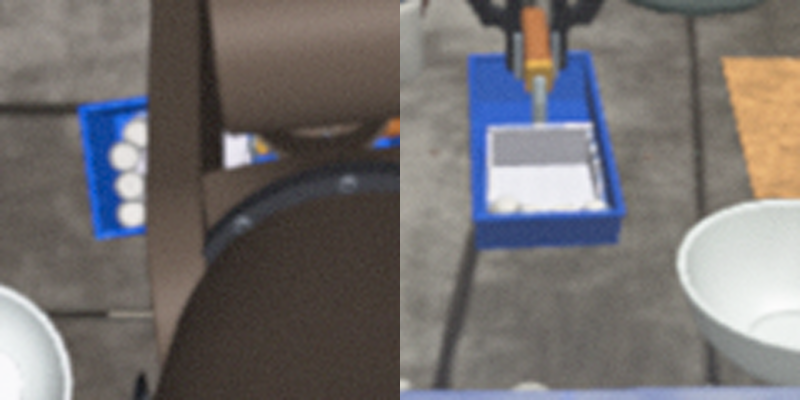

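Four beads sit in a line at the far wall (left-panel y≈130, 157, 186, 214, x≈130), on or against the lip. I'll finish the push, then tilt the nose up while following the leaning wall.

Run:
```python
import numpy as np
for t in (0,2,4,6.5,9,12,15,18,20,20,20):
    a=np.radians(t);h=88*np.sin(a)+(0.5 if t else 0)+ (0.4*(t-10) if t>10 else 0)
    dx=6.5+max(0,min(h,30)*.577-1.0)
    vx=-142*np.cos(a)-222.8*np.sin(a)+142;vz=-142*np.sin(a)+222.8*np.cos(a)-222.8
    print([round(dx+vx,1),0,round(-(h+vz),1)],[0,round(t/8,2),0],round(h,1))
```

```text
[np.float64(6.5), 0, np.float64(-0.0)] [0, 0.0, 0] 0.0
[np.float64(-0.1), 0, np.float64(1.5)] [0, 0.25, 0] 3.6
[np.float64(-5.9), 0, np.float64(3.8)] [0, 0.5, 0] 6.6
[np.float64(-12.8), 0, np.float64(7.0)] [0, 0.81, 0] 10.5
[np.float64(-19.4), 0, np.float64(10.7)] [0, 1.12, 0] 14.3
[np.float64(-26.4), 0, np.float64(14.8)] [0, 1.5, 0] 19.6
[np.float64(-32.7), 0, np.float64(19.1)] [0, 1.88, 0] 25.3
[np.float64(-39.1), 0, np.float64(23.9)] [0, 2.25, 0] 30.9
[np.float64(-44.8), 0, np.float64(27.4)] [0, 2.5, 0] 34.6
[np.float64(-44.8), 0, np.float64(27.4)] [0, 2.5, 0] 34.6
[np.float64(-44.8), 0, np.float64(27.4)] [0, 2.5, 0] 34.6
```

>>> send_rows(translation=[[2,0,0],[4,0,0],[6,0,0],[6.5,0,0]], angular=[[0,0,0],[0,0,0],[0,0,0],[0,0,0]], jaw=[14,14,14,14])

```text
t: 10.5
eef_pos: [635.5, 102.5, 226.9]
eef_rot: [180.0, 0.0, 98.2]
ft_force: [-1.0, -7.1, 8.8]
width: 18.5
grip_force: 79.9
```

```bash
python3 look.py 5
```

```text
[635.50854798 102.51101837 226.93504953] [1.79982738e+02 4.92178171e-02 9.82157839e+01] [  6.5  38.9 100.   -0.1  41.1  -1.7] [-1.00312552 -7.0987314   8.76596461]
```

View pics/g5.png

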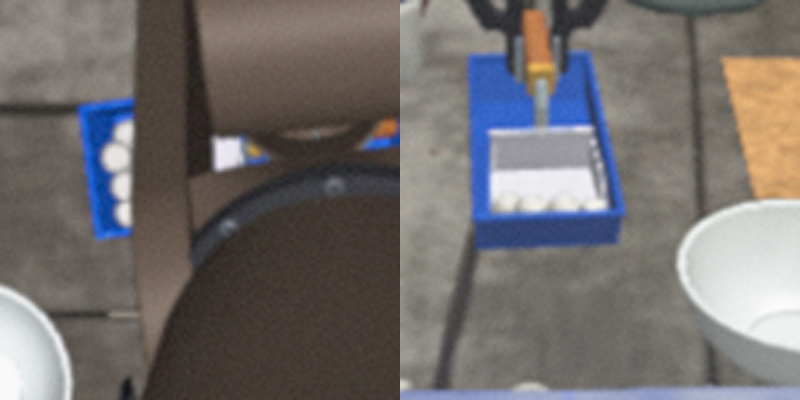

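Run:
```python
from plan import *
a=np.radians(98.2);ex=np.array([np.cos(a),np.sin(a)]);ey=np.array([-ex[1],ex[0]]);C=np.array([628.1,145.5])
im=cv2.imread("pics/top5.png");H=cv2.cvtColor(im,cv2.COLOR_BGR2HSV).astype(int)
m=roi((H[...,1]<90)&(H[...,2]>130),255,271,160,215)
for r in range(174,210,2):
    u=np.where(m[r])[0]
    if len(u):q=ray("top",[[u.min()-.5,r]],15)[0];print(r,u.min(),u.max(),((q[:2]-C)@ex).round(1),((q[:2]-C)@ey).round(1))
print((np.array([635.5,102.5])-C)@ex+142)
```

```text
176 267 269 93.1 -37.2
178 264 269 101.1 -33.4
180 264 269 101.8 -28.4
182 263 269 104.8 -23.9
184 261 269 110.4 -19.7
186 260 269 113.4 -15.1
188 260 268 114.1 -10.2
190 261 268 112.3 -4.9
192 264 269 105.7 1.0
194 263 269 108.8 5.6
196 263 269 109.5 10.5
198 264 268 107.7 15.7
200 265 268 105.9 20.9
202 264 269 109.0 25.5
204 264 269 109.7 30.3
206 265 269 107.9 35.6
98.38416796154429
```

Run:
```python
import numpy as np
for t in (0,0,1,2,3,4.5,6,8,10,10,10,10):
    a=np.radians(t);h=88*np.sin(a)+(0.7 if t else 0)
    dx=1.5+h*.577
    vx=-142*np.cos(a)-222.8*np.sin(a)+142;vz=-142*np.sin(a)+222.8*np.cos(a)-222.8
    print([float(round(dx+vx,1)),0,float(round(-(h+vz),1))],[0,round(t/8,2),0],round(h,1))
```

```text
[1.5, 0, -0.0] [0, 0.0, 0] 0.0
[1.5, 0, -0.0] [0, 0.0, 0] 0.0
[-1.1, 0, 0.3] [0, 0.12, 0] 2.2
[-4.0, 0, 1.3] [0, 0.25, 0] 3.8
[-6.9, 0, 2.4] [0, 0.38, 0] 5.3
[-11.2, 0, 4.2] [0, 0.56, 0] 7.6
[-15.3, 0, 6.2] [0, 0.75, 0] 9.9
[-20.7, 0, 9.0] [0, 1.0, 0] 12.9
[-25.8, 0, 12.1] [0, 1.25, 0] 16.0
[-25.8, 0, 12.1] [0, 1.25, 0] 16.0
[-25.8, 0, 12.1] [0, 1.25, 0] 16.0
[-25.8, 0, 12.1] [0, 1.25, 0] 16.0
```

>>> send_rows(translation=[[1.5,0,0],[1.5,0,0]], angular=[[0,0,0],[0,0,0]], jaw=[14,14])

```text
t: 10.85
eef_pos: [635.4, 104.2, 227.0]
eef_rot: [180.0, 0.0, 98.2]
ft_force: [-0.2, -9.0, 7.4]
width: 18.7
grip_force: 79.3
```

>>> send_rows(translation=[[-2.6,0,0.3],[-5.5,0,1.3],[-8.4,0,2.4],[-12.7,0,4.2],[-16.8,0,6.2],[-22.2,0,9],[-27.3,0,12.1],[-27.3,0,12.1],[-27.3,0,12.1]], angular=[[0,0.12,0],[0,0.25,0],[0,0.38,0],[0,0.56,0],[0,0.75,0],[0,1,0],[0,1.25,0],[0,1.25,0],[0,1.25,0]], jaw=[14,14,14,14,14,14,14,14,14])

```text
t: 11.98
eef_pos: [639.5, 76.9, 214.6]
eef_rot: [179.9, -10.0, 98.2]
ft_force: [1.8, -8.8, 2.9]
width: 18.8
grip_force: 78.9
```

```bash
python3 look.py 6
```

```text
[639.49376063  76.93320566 214.58778602] [179.93073448  -9.95683497  98.17807167] [  1.1  40.3 100.1  14.9  41.8 -18.4] [ 1.7851745  -8.76358012  2.92455239]
```

View pics/g6.png

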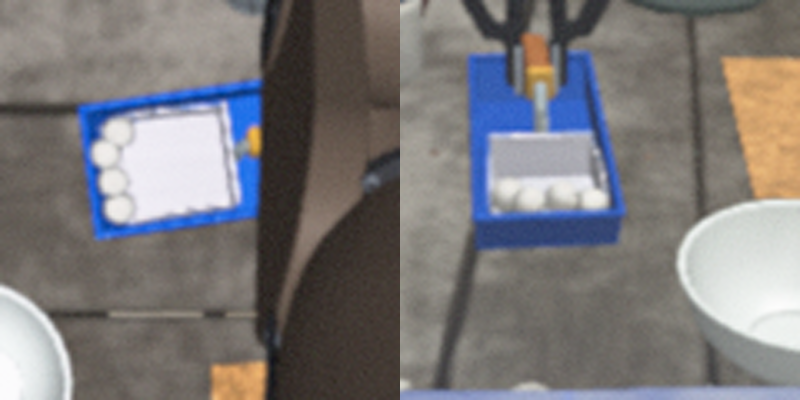

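The beads rose with the lip but still sit at it: left panel (118,131), (105,154), (113,182), (119,209). I'll check their heights and positions relative to the lip numerically.

```bash
cat > beads.py <<'E'
import sys
from plan import *
a=np.radians(98.2);ex=np.array([np.cos(a),np.sin(a)]);ey=np.array([-ex[1],ex[0]]);C=np.array([628.1,145.5])
pf=lambda q:np.array([(q[:2]-C)@ex,(q[:2]-C)@ey,q[2]])
def scoop_lip():
    p,R,s=meas();l=p+R.apply([142,0,222.8]);h=p+R.apply([54,0,222.8]);return pf(l),pf(h)
if __name__=="__main__":
    k=sys.argv[1];D=np.load(f"pics/top{k}.npy")
    print("lip,heel pan",scoop_lip()[0].round(1),scoop_lip()[1].round(1))
    for u,v in [(118,131),(105,154),(113,182),(119,209)]:
        U,V=230+u/3.333,140+v/3.333
        P=dep("top",[[round(U)+i,round(V)+j] for i in(-1,0,1) for j in(-1,0,1)],D);z=np.median(P[:,2])
        print((u,v),"topz",z.round(1),"centre pan",pf(ray("top",[[U,V]],z-10)[0]).round(1))
E
python3 beads.py 6
```

```text
lip,heel pan [108.9  -1.8  19.7] [22.3 -1.8  4.5]
(118, 131) topz 45.1 centre pan [ 94.7 -26.1  35.1]
(105, 154) topz 44.4 centre pan [106.4 -10.9  34.4]
(113, 182) topz 49.4 centre pan [102.8  10.9  39.4]
(119, 209) topz 40.4 centre pan [102.2  29.8  30.4]
```

Run:
```python
import numpy as np
def tcp(t,h,x):
    a=np.radians(t);return np.array([x-142*np.cos(a)-222.8*np.sin(a),h-142*np.sin(a)+222.8*np.cos(a)])
t0,h0=10,16.0;p0=tcp(t0,h0,.577*h0);a=np.radians(t0)
for t in (12,14,16,18,19.5):
    h=88*np.sin(np.radians(t))+.9;d=tcp(t,h,.577*h)-p0
    # tool axes at t0: x=(cos,sin) z=(sin,-cos)
    print([float(round(d@[np.cos(a),np.sin(a)],1)),0,float(round(d@[np.sin(a),-np.cos(a)],1))],[0,round((t-t0)/8,2),0],round(h,1))
```

```text
[-5.3, 0, 2.3] [0, 0.25, 0] 19.2
[-10.6, 0, 5.0] [0, 0.5, 0] 22.2
[-15.7, 0, 8.0] [0, 0.75, 0] 25.2
[-20.7, 0, 11.2] [0, 1.0, 0] 28.1
[-24.2, 0, 13.9] [0, 1.19, 0] 30.3
```

>>> send_rows(translation=[[-5.3,0,2.3],[-10.6,0,5],[-15.7,0,8],[-20.7,0,11.2],[-24.2,0,13.9],[-24.2,0,13.9],[-24.2,0,13.9],[-24.2,0,13.9]], angular=[[0,0.25,0],[0,0.5,0],[0,0.75,0],[0,1,0],[0,1.19,0],[0,1.19,0],[0,1.19,0],[0,1.19,0]], jaw=[14,14,14,14,14,14,14,14])

```text
t: 13.08
eef_pos: [642.7, 55.6, 196.7]
eef_rot: [179.9, -19.4, 98.2]
ft_force: [1.7, -10.5, 2.2]
width: 18.9
grip_force: 79.2
```

```bash
python3 look.py 7
python3 - <<'E'
from beads import *
print([x.round(1) for x in scoop_lip()])
# beads: blobs via height above blade plane in top depth
D=np.load("pics/top7.npy");vv,uu=np.mgrid[160:215,250:320];q=np.c_[uu.ravel(),vv.ravel()];P=dep("top",q,D)
p,R,s=meas();L=R.inv().apply(P-p)  # tool frame
hb=222.8-L[:,2]; x=L[:,0]-92; y=-L[:,1]
M=(abs(y)<36)&(x<70)&(x>-30)
for x0 in range(-30,70,8):
    r=[]
    for y0 in range(-36,36,8):
        m=M&(x>=x0)&(x<x0+8)&(y>=y0)&(y<y0+8);r.append(int(np.median(hb[m])) if m.sum() else None)
    print(x0,r)
E
```

```text
[642.69873599  55.64658589 196.7057708 ] [179.89879411 -19.44453691  98.18864428] [ -3.5  42.8  99.6  27.5  45.  -32.5] [  1.72497012 -10.46497482   2.1848526 ]
[array([117.1,  -2.1,  33.9]), array([34.1, -2.1,  4.6])]
-30 [8, 2, 0, 2, 2, 1, 0, 1, 1]
-22 [12, 0, 0, 2, 0, 1, 0, 2, 0]
-14 [1, 0, 0, 0, 0, 0, 0, 1, 0]
-6 [5, 1, 0, 0, 0, 0, 0, 1, 0]
2 [6, 0, 0, 1, 1, 0, 0, 1, 0]
10 [3, 0, 0, 0, 0, -1, 1, 0, 1]
18 [11, 0, 0, 0, 0, 1, -1, 0, 0]
26 [20, 28, 22, 0, 2, 1, 0, 0, 0]
34 [25, 28, 24, 18, 20, 26, 20, 20, 22]
42 [-1, 21, 20, 20, 16, 27, 23, 20, 20]
50 [-33, -37, 6, 11, -20, -1, 2, -33, 8]
58 [None, -40, -41, -41, -39, -41, -40, -41, -41]
66 [None, None, None, None, None, None, None, None, None]
```

All four beads are on the blade. They are arched between the side walls just behind the lip, with centres 6–18 mm behind it. I'll write a helper for scoop-pose targets, then lift with more tilt.

```bash
cat >> plan.py <<'E'
def scoop(lip,yaw,tilt,roll=0):
    # lip world position, nose-up tilt, roll about scoop x; returns TCP pose
    R=down(yaw)*Ro.from_euler("Y",tilt,degrees=True)*Ro.from_euler("X",roll,degrees=True)
    return np.array(lip)-R.apply([142,0,222.8]),R
def rows(*targets):
    for t in targets: print(t,"->",*delta(*scoop(*t)))
def cur():
    p,R,s=meas();return p+R.apply([142,0,222.8])
E
python3 - <<'E'
from plan import *
l=cur();print(l.round(1));n=np.array([0,0,1])
rows((l+[0,0,6],98.2,21),(l+[0,0,18],98.2,23),(l+[0,0,35],98.2,26),(l+[0,0,45],98.2,28))
E
```

```text
[613.4 261.7  33.9]
(array([613.43865589, 261.67367932,  39.88061351]), 98.2, 21) -> [-4.0, 0.4, -1.7] [0.01, 0.19, -0.0]
(array([613.43865589, 261.67367932,  51.88061351]), 98.2, 23) -> [-7.6, 0.4, -7.7] [0.01, 0.44, 0.0]
(array([613.43865589, 261.67367932,  68.88061351]), 98.2, 26) -> [-12.9, 0.4, -15.3] [0.01, 0.82, 0.0]
(array([613.43865589, 261.67367932,  78.88061351]), 98.2, 28) -> [-16.6, 0.4, -18.8] [0.01, 1.07, 0.0]
```

>>> send_rows(translation=[[-2,0,-0.8],[-4,0,-1.7],[-6,0,-4.7],[-7.6,0,-7.7],[-10,0,-11.5],[-12.9,0,-15.3],[-15,0,-17.3],[-16.6,0,-18.8],[-16.6,0,-18.8],[-16.6,0,-18.8]], angular=[[0,0.1,0],[0,0.19,0],[0,0.3,0],[0,0.44,0],[0,0.63,0],[0,0.82,0],[0,0.95,0],[0,1.07,0],[0,1.07,0],[0,1.07,0]], jaw=[14,14,14,14,14,14,14,14,14,14])

```text
t: 14.42
eef_pos: [645.2, 34.9, 208.6]
eef_rot: [-180.0, -28.1, 98.2]
ft_force: [0.3, -0.1, -1.6]
width: 18.6
grip_force: 78.1
```

```bash
cat > grid.py <<'E'
import sys
from plan import *
k=sys.argv[1];p,R,s=meas();print(s["t"],p.round(1),s["eef_rot"].round(1),s["joint_pos"].round(0),s["ft_force"].round(1),"lip",cur().round(1))
im,D=arm.snapshot("top");cv2.imwrite(f"pics/top{k}.png",im[:,:,::-1]);np.save(f"pics/top{k}.npy",D)
c=px("top",[p+R.apply([92,0,222.8])])[0].astype(int)
vv,uu=np.mgrid[max(0,c[1]-40):c[1]+40,max(0,c[0]-40):c[0]+40];P=dep("top",np.c_[uu.ravel(),vv.ravel()],D)
L=R.inv().apply(P-p);hb=222.8-L[:,2]; x=L[:,0]-92; y=-L[:,1]
print("cols y -36..36")
for x0 in range(-36,60,6):
    r=[]
    for y0 in range(-36,36,6):
        m=(x>=x0)&(x<x0+6)&(y>=y0)&(y<y0+6);r.append(int(np.median(hb[m])) if m.sum() else None)
    print(x0,r)
E
python3 grid.py 8
```

```text
14.425 [645.2  34.9 208.6] [-180.   -28.1   98.2] [ -8.  43.  98.  35.  52. -41.] [ 0.3 -0.1 -1.6] lip [612.3 262.7  78.8]
cols y -36..36
-36 [13, -1, 5, 0, 0, 1, 0, 0, 0, 0, -2, 0]
-30 [12, 0, -1, 0, 0, 0, -1, -1, 0, 0, 1, -1]
-24 [15, 0, 0, 0, 0, 0, 0, 0, 0, 0, 0, 0]
-18 [7, 0, 0, 0, 0, 0, -1, -2, 0, 1, -1, 0]
-12 [13, 0, 0, 0, -1, 1, 0, -1, 0, 0, 0, -1]
-6 [9, -1, -1, 0, 0, 0, 0, 0, 0, -3, 0, 0]
0 [2, 0, 0, 1, -1, 0, 0, -1, 0, 0, 0, 0]
6 [17, 0, 1, 0, 0, 1, 1, 0, 0, 0, 0, 0]
12 [5, 0, 0, 0, 0, 0, 0, 0, 0, 1, 0, -1]
18 [18, None, 0, 0, -2, 0, -1, -3, 0, -2, -1, -22]
24 [-77, -79, -76, -76, -2, -38, -76, -77, -73, -77, -74, -76]
30 [-81, 27, 23, -30, -82, -81, -81, -82, -82, -81, -80, -79]
36 [-37, -80, 26, 20, -83, -84, -85, -81, -29, -80, -80, -30]
42 [-40, 0, 16, 16, -34, -42, -84, 23, -1, -82, 19, 19]
48 [-89, -88, -88, -83, -39, 6, -37, 9, 14, 5, -86, 18]
54 [-96, -94, -94, -92, -91, -92, -94, -91, -92, -94, -94, -40]
```

```bash
cat > asc.py <<'E'
from plan import *
def asc(im,x0,x1,y0,y1):
    H=cv2.cvtColor(im,cv2.COLOR_RGB2HSV).astype(int)
    for y in range(y0,y1):
        print(y,"".join("B" if 100<h<125 and s>120 else "o" if 4<h<24 and s>110 else "W" if s<60 and v>190 else "w" if s<60 and v>140 else "." for h,s,v in H[y,x0:x1]))
E
python3 - <<'E'
from asc import *
im=cv2.imread("pics/top8.png")[:,:,::-1];asc(im,248,330,155,215)
D=np.load("pics/top8.npy")
for y in range(165,210,4): print(y,[int(v) for v in D[y,254:310:3]])
E
```

```text
155 ww.....www..w.wwwwwwwww.wwwwwwwwwwwwwwwwwwwwwwwwwwwwwwwwwwwwwwwww...ww............
156 ww...........w.w........wwwwwwwwwwwwwwwwwwwwwwwwwwwwwwwwwwwwwwwwwwwww.............
157 ww.......................wwwwwwwwwwwwwwwwwwwwwwwwwwwwwwwwwwwwwwwwwwwww............
158 ..........................wwwww..wwwwwwwwwwwwwwwwwwwwwwwwwwwwwwwwwwwww............
159 ...........................wwww....wwwwwwwwwwwwwwwwwwwwww....wwwwwwww.............
160 ..........................wwwww.wwwwwwwwwwwwwwwww..wwww.w....wwwww................
161 .........................wwwwwwwwwwwwwwwwwwwwwwwwwwwwwww....wwww..................
162 ..........wwwwwwww.....wwwwwwwwwwwwwwwwwwwwwwwwwwwwwwww.........w...BBBB..........
163 .........wwwwwwwwww...wwwwwwwwwwwwwwwwwwwwwwwwwwwwwwww...w....BBBBBBBBBBB.........
164 ..........ww.wwwww.wwwwwwwwwwwwwwwwwwwwwwwwwwww..www...BBBBBBBBBBBBBBBBBB.........
165 .w.....www...wwwww.wwwwwwwwwwwwwwwwwwwwww.www....BBBBBBBBBBBBBBBBBBBBBBBBB........
166 .w.....ww......www.wwwwwwwwwwwwwww.www....BBBBBBBBBBBBBBBBBBBBBBBBBBBBBBBBB.......
167 w.....w.....w.www..wwwwwww..www....BBBBBBBBBBBBBBBBB
[... 4841 characters left out ...]
 1073, 1070, 1072, 1104, 1108, 1108, 1115, 1117, 1121, 1127, 1129, 1128, 1111, 1103, 1165, 1168, 1163, 1164]
193 [1169, 1069, 1068, 1075, 1100, 1105, 1107, 1111, 1115, 1119, 1126, 1128, 1129, 1117, 1102, 1161, 1163, 1163, 1164]
197 [1168, 1075, 1070, 1074, 1102, 1101, 1106, 1112, 1116, 1117, 0, 1123, 1131, 1117, 1101, 1166, 1163, 1168, 1164]
201 [1167, 1069, 1067, 1074, 1098, 1104, 1106, 1109, 1112, 1116, 1086, 1093, 1096, 1111, 1163, 1164, 1164, 1162, 1168]
205 [1163, 1090, 1132, 1082, 1089, 1102, 1160, 1163, 1160, 1160, 1157, 1160, 1127, 1127, 1131, 1131, 1131, 1161, 1165]
209 [1162, 1164, 1129, 1126, 1127, 1126, 1129, 1126, 1158, 1165, 1165, 1165, 1166, 1161, 1168, 1165, 1166, 1168, 1162]
```

The ASCII map and depth show all four beads held in a row at the lip (u 253–265, v 172–204), with the blade empty behind them. They hold firmly at 28°. Next I'll fit a quick kinematic model to choose a feasible pouring pose.

```bash
cat > kin.py <<'E'
from plan import *
from scipy.optimize import least_squares
S=[([61.2142,27.5487,91.4943,0,61.0248,-2.6707],[286.0,583.47,404.08]),([-1.1774,16.825,125.0435,.0109,38.1528,1.4171],[422.24,21.65,320.68]),([-1.2,27.6,129.2,0,23.1,1.4],[422.71,21.5,226.4]),([-1.8,33.9,97.3,0,48.9,-10],[647.02,10.53,296.81]),([6,38.9,100,0,41,-2.2],[636.58,96.77,226.92]),([1.1,40.3,100.1,14.9,41.8,-18.4],[639.49,76.93,214.59]),([-3.5,42.8,99.6,27.5,45,-32.5],[642.7,55.65,196.71])]
def fk(q,k):
    a1,d,h,L2,L3,d6=k;r=np.radians(q)
    R1=Ro.from_euler("Z",q[0],degrees=True);R=R1*Ro.from_euler("YZYZ"[0:1],q[1]+q[2],degrees=True)*Ro.from_euler("Z",q[3],degrees=True)*Ro.from_euler("Y",q[4],degrees=True)*Ro.from_euler("Z",q[5]-90,degrees=True)
    w=R1.apply([a1+L2*np.sin(r[1])+L3*np.sin(r[1]+r[2]),d,h+L2*np.cos(r[1])+L3*np.cos(r[1]+r[2])])
    return w+R.apply([0,0,d6]),R
_f=least_squares(lambda k:np.concatenate([fk(q,k)[0]-p for q,p in S]),[0,30,300,450,450,100]);K=_f.x
lo=np.array([-157.49,-46.99,13.45,-89.5,5.16,-167.48]);hi=np.array([157.49,117.5,153.17,269.5,153.95,167.48])
def ik(p,R,q0):
    f=lambda q:np.r_[(fk(q,K)[0]-p),100*(fk(q,K)[1].inv()*R).as_rotvec()]
    s=least_squares(f,np.clip(q0,lo+.1,hi-.1),bounds=(lo,hi));return s.x,np.abs(s.fun).max()
E
python3 - <<'E'
from kin import *
print(K.round(1),np.abs(_f.fun).max())
p,R,s=meas();pp,RR=fk(s["joint_pos"],K);print(pp-p,np.degrees((RR.inv()*R).magnitude()))
q0=s["joint_pos"];B=np.array([457,346.5])
for yaw in(75,90,98,110,125,140):
    d=np.array([np.cos(np.radians(yaw)),np.sin(np.radians(yaw))]);q=q0
    for t in(25,0,-20,-40,-50,-60):
        l=np.r_[B-20*d,75];q,e=ik(*scoop(l,yaw,t),q);print(yaw,t,q.round(0),round(e,1))
E
```

```text
Traceback (most recent call last):
NameError: name '_f' is not defined
```

Run:
```python
from kin import *
print(K.round(1))
p,R,s=meas();pp,RR=fk(s["joint_pos"],K);print(pp-p,np.degrees((RR.inv()*R).magnitude()))
q0=s["joint_pos"];B=np.array([457,346.5])
for yaw in(75,90,98,110,125,140):
    d=np.array([np.cos(np.radians(yaw)),np.sin(np.radians(yaw))]);q=q0
    for t in(25,0,-20,-40,-50,-60):
        l=np.r_[B-20*d,75];q,e=ik(*scoop(l,yaw,t),q);print(yaw,t,q.round(0),round(e,1))
```

```text
[-23.8  30.2 298.8 596.5 445.1 200.1]
[ 1.33129944  0.52779561 -0.59348786] 180.0
75 25 [  10.   26.  134.   18.   16. -167.] 32.0
75 0 [  21.   21.  122.   -0.   37. -144.] 0.0
75 -20 [  34.   27.  107.  -15.   62. -123.] 0.0
75 -40 [  42.   38.   91.  -21.   87. -115.] 0.0
75 -50 [  45.   45.   82.  -23.   98. -114.] 0.0
75 -60 [  47.   52.   74.  -25.  110. -114.] 0.0
90 25 [   9.   29.  126.    5.   22. -167.] 39.0
90 0 [  18.   24.  118.   -0.   39. -162.] 0.0
90 -20 [  33.   27.  107.  -19.   59. -135.] 0.0
90 -40 [  44.   36.   94.  -28.   81. -123.] 0.0
90 -50 [  48.   42.   87.  -31.   92. -121.] 0.0
90 -60 [  51.   49.   80.  -34.  102. -120.] 0.0
98 25 [   9.   31.  121.   -1.   24. -167.] 43.4
98 0 [  18.   25.  115.   -2.   40. -167.] 2.0
98 -20 [  33.   27.  107.  -22.   57. -141.] 0.0
98 -40 [  46.   35.   96.  -31.   78. -127.] 0.0
98 -50 [  50.   41.   90.  -35.   88. -124.] 0.0
98 -60 [  54.   47.   84.  -38.   98. -122.] 0.0
110 25 [  1.  37. 111.  34.  46. 134.] 0.0
110 0 [ 16.  27. 111.   7.  41. 167.] 7.9
110 -20 [ 25.  25. 109.   2.  44. 167.] 37.4
110 -40 [ 36.  28. 103.  -6.  54. 167.] 58.7
110 -50 [ 43.  32.  97. -15.  64. 167.] 78.5
110 -60 [ 51.  39.  90. -26.  79. 167.] 101.3
125 25 [  4.  41. 100.  26.  55. 131.] 0.0
125 0 [ 18.  30. 105.   0.  45. 163.] 0.0
125 -20 [ 28.  26. 106.  -8.  45. 167.] 24.5
125 -40 [ 39.  27. 105. -14.  50. 167.] 50.0
125 -50 [ 45.  29. 102. -19.  56. 167.] 59.8
125 -60 [ 51.  34.  99. -26.  65. 167.] 79.3
140 25 [  8.  46.  89.  21.  64. 126.] 0.0
140 0 [ 20.  33. 100.   0.  47. 150.] 0.0
140 -20 [ 31.  27. 105. -17.  43. 167.] 12.5
140 -40 [ 40.  26. 108. -22.  45. 167.] 41.7
140 -50 [ 46.  27. 108. -25.  47. 167.] 55.0
140 -60 [ 51.  29. 107. -29.  52. 167.] 65.7
```

```bash
sed -i 's/q\[5\]-90/q[5]+90/' kin.py
python3 - <<'E'
from kin import *
p,R,s=meas();pp,RR=fk(s["joint_pos"],K);print(np.degrees((RR.inv()*R).magnitude()))
q0=s["joint_pos"];B=np.array([457,346.5])
for yaw in(60,80,98,115):
    d=np.array([np.cos(np.radians(yaw)),np.sin(np.radians(yaw))]);q=q0
    for t in(25,0,-20,-40,-55):
        l=np.r_[B-20*d,75];q,e=ik(*scoop(l,yaw,t),q);print(yaw,t,q.round(0),round(e,1),scoop(l,yaw,t)[0].round(0))
l=cur();l[2]=130;b=np.r_[B-20*np.array([-.1426,.99]),130];print(l,b);rows((l,98.2,26),(b,98.2,25))
E
```

```text
1.4334566235542184e-14
60 25 [  6.  25. 146. 108.  21. -70.] 0.0 [336. 136. 217.]
60 0 [ 25.  19. 126.   0.  35.  55.] 0.0 [376. 206. 298.]
60 -20 [ 34.  27. 107. -10.  64.  69.] 0.0 [418. 280. 333.]
60 -40 [ 39.  39.  88. -13.  91.  74.] 0.0 [464. 359. 337.]
60 -55 [ 42.  50.  74. -16. 109.  74.] 0.0 [498. 417. 319.]
80 25 [ -1.  29. 133.  63.  28. -50.] 0.0 [415. 107. 217.]
80 0 [ 20.  22. 121.  -0.  37.  30.] 0.0 [429. 187. 298.]
80 -20 [ 34.  27. 107. -16.  61.  53.] 0.0 [444. 270. 333.]
80 -40 [ 43.  38.  92. -23.  85.  62.] 0.0 [460. 361. 337.]
80 -55 [ 47.  47.  80. -27. 102.  64.] 0.0 [471. 426. 319.]
98 25 [ -1.  33. 120.  42.  38. -45.] 0.0 [491. 106. 217.]
98 0 [ 18.  25. 115.  -0.  40.  10.] 0.0 [480. 186. 298.]
98 -20 [ 33.  27. 107. -22.  57.  39.] 0.0 [468. 270. 333.]
98 -40 [ 46.  35.  96. -31.  78.  53.] 0.0 [455. 361. 337.]
98 -55 [ 52.  44.  87. -36.  93.  57.] 0.0 [446. 427. 319.]
115 25 [  2.  38. 107.  31.  49. -47.] 0.0 [560. 126. 217.]
115 0 [ 18.  28. 109.   0.  43.  -7.] 0.0 [525. 200. 298.]
115 -20 [ 33.  27. 107. -25.  52.  25.] 0.0 [490. 277. 333.]
115 -40 [ 47.  33. 101. -40.  69.  45.] 0.0 [451. 360. 337.]
115 -55 [ 56.  40.  96. -45.  83.  53.] 0.0 [423. 420. 319.]
[612.22666748 262.75021658 130.        ] [459.852 326.7   130.   ]
(array([612.22666748, 262.75021658, 130.        ]), 98.2, 26) -> [32.2, -0.1, -50.1] [-0.0, -0.26, 0.0]
(array([459.852, 326.7  , 130.   ]), 98.2, 25) -> [111.3, -141.8, -12.4] [-0.0, -0.38, 0.0]
```

>>> send_rows(translation=[[2,0,-4],[6,0,-11],[11,0,-20],[16,0,-29],[20,0,-37],[23,0,-42],[24,0,-44],[25,-3,-43],[29,-11,-41],[35,-24,-37],[43,-40,-33],[51,-56,-29]], angular=[[0,0,0],[0,0,0],[0,0,0],[0,0,0],[0,0,0],[0,0,0],[0,0,0],[0,0,0],[0,0,0],[0,0,0],[0,0,0],[0,0,0]], jaw=[14,14,14,14,14,14,14,14,14,14,14,14])

```text
t: 15.98
eef_pos: [583.7, 58.4, 258.1]
eef_rot: [-179.9, -28.1, 98.2]
ft_force: [-0.2, 0.7, -1.1]
width: 18.7
grip_force: 78.1
```

>>> send_rows(translation=[[8,-16,4],[16,-32,8],[24,-48,12],[32,-62,16],[39,-73,19],[44,-81,22],[47,-85,24],[48,-86,24],[48,-86,24]], angular=[[0,0,0],[0,0,0],[0,0,0],[0,0,0],[0,0,0],[0,0,0],[0,0,0],[0,0,0],[0,0,0]], jaw=[14,14,14,14,14,14,14,14,14])

```text
t: 17.1
eef_pos: [492.8, 98.7, 259.8]
eef_rot: [180.0, -28.1, 98.2]
ft_force: [0.2, 0.2, -1.3]
width: 19.0
grip_force: 78.1
```

Run:
```python
from kin import *
from asc import asc
p,R,s=meas();l=cur();print(s["t"],p,s["eef_rot"],s["joint_pos"].round(1),l)
im,D=arm.snapshot("top");c=px("top",[l])[0];print(c)
u,v=c.astype(int)
for y in range(v-18,v+20,3): print(y,[int(x) for x in D[y,u-12:u+45:3]])
d=np.array([np.cos(np.radians(98.2)),np.sin(np.radians(98.2))]);B=np.array([457,346.5]);q=s["joint_pos"];q1=q
for t,z in((28,110),(20,95),(12,88),(4,84),(-4,82),(-12,80),(-20,78),(-28,76),(-36,74),(-44,72),(-50,72)):
    P=scoop(np.r_[B-20*d,z],98.2,t);qn,e=ik(*P,q);print(t,z,*delta(*P),"dq",np.abs(qn-q).max().round(1));q=qn
```

```text
17.1 [492.84388475  98.66253993 259.7533121 ] [179.97292699 -28.07402241  98.21380651] [ -2.7  30.5 118.3  40.9  44.9 -43.9] [460.06790605 326.46136051 129.99479576]
[220.6108974  254.88595303]
236 [1126, 1135, 1136, 1135, 1139, 1142, 1138, 1141, 1137, 1018, 1019, 1023, 1029, 1041, 1053, 1064, 1068, 1053, 1036]
239 [1132, 1136, 1140, 1139, 1140, 1147, 1010, 1009, 1042, 1044, 1045, 1049, 1055, 1055, 1059, 1061, 1068, 1057, 1041]
242 [1138, 1140, 1138, 1148, 1029, 1010, 1006, 1007, 1012, 1042, 1046, 1049, 1055, 1057, 1059, 1062, 1066, 1058, 1039]
245 [1140, 1143, 1146, 1149, 1029, 1010, 1009, 1008, 1016, 1043, 1045, 1045, 1052, 1055, 1060, 1062, 1063, 1058, 1044]
248 [1143, 1146, 1150, 1148, 1007, 1006, 1012, 1031, 0, 1043, 1045, 1044, 1051, 1051, 1058, 1065, 1064, 1060, 1044]
251 [1139, 1145, 1146, 1149, 1006, 1003, 1009, 1034, 1037, 1043, 1046, 1043, 1051, 1052, 1052, 1059, 1062, 1065, 1045]
254 [1144, 1144, 1148, 1147, 1147, 1010, 1008, 1031, 1031, 1037, 1043, 1044, 1049, 1050, 1058, 1061, 1062, 1068, 1046]
257 [1139, 1145, 1150, 1149, 1146, 1003, 1003, 1005, 1033, 1037, 1040, 1044,
[... 502 characters left out ...]
1151, 1148]
272 [1128, 1131, 1132, 1136, 1138, 1021, 1004, 1010, 1015, 1011, 1123, 1119, 1094, 1149, 1151, 1148, 1157, 1152, 1151]
28 110 [-8.8, -0.1, 17.6] [0.0, -0.01, 0.0] dq 2.1
20 95 [16.6, -0.1, 13.2] [0.0, -1.01, 0.0] dq 13.3
12 88 [47.8, -0.1, 6.5] [0.0, -2.01, 0.0] dq 16.7
4 84 [81.9, -0.1, 2.1] [0.0, -3.01, 0.0] dq 17.5
-4 82 [117.7, -0.1, 1.0] [0.0, -4.01, 0.0] dq 15.5
-12 80 [153.6, -0.1, 5.1] [0.0, -5.01, -0.0] dq 12.3
-20 78 [188.8, -0.1, 14.2] [0.0, -6.01, -0.0] dq 9.3
-28 76 [222.5, -0.1, 28.4] [0.0, -7.01, -0.0] dq 8.0
-36 74 [254.3, -0.1, 47.2] [0.0, -8.01, -0.0] dq 8.1
-44 72 [283.3, -0.1, 70.4] [0.0, -9.01, -0.0] dq 8.1
-50 72 [303.7, -0.1, 89.1] [0.0, -9.76, -0.0] dq 6.1
```

>>> send_rows(translation=[[-4,0,9],[-8.8,0,17.6],[-2,0,17],[4,0,16],[16.6,0,13.2],[32,0,10],[47.8,0,6.5],[65,0,4],[82,0,2],[100,0,1.2],[117.7,0,1],[117.7,0,1]], angular=[[0,0,0],[0,0,0],[0,-0.25,0],[0,-0.5,0],[0,-1,0],[0,-1.5,0],[0,-2,0],[0,-2.5,0],[0,-3,0],[0,-3.5,0],[0,-4,0],[0,-4,0]], jaw=[14,14,14,14,14,14,14,14,14,14,14,14])

```text
t: 18.65
eef_pos: [477.5, 203.1, 313.9]
eef_rot: [-180.0, 3.9, 98.4]
ft_force: [-0.4, 0.8, -1.5]
width: 19.0
grip_force: 78.2
```

```bash
cat > pour.py <<'E'
import sys
from kin import *
p,R,s=meas();l=cur();print(s["t"],s["eef_rot"].round(1),s["joint_pos"].round(1),l)
im,D=arm.snapshot("top");cv2.imwrite(f"pics/top{sys.argv[1]}.png",im[:,:,::-1]);im,_=arm.snapshot("side");cv2.imwrite(f"pics/side{sys.argv[1]}.png",im[:,:,::-1])
c=px("top",[l])[0];u,v=c.astype(int)
for y in range(v-18,v+20,4): print(y,[int(x) for x in D[y,u-24:u+30:3]])
E
python3 pour.py 9
python3 - <<'E'
from kin import *
d=np.array([np.cos(np.radians(98.2)),np.sin(np.radians(98.2))]);B=np.array([457,346.5])
for t,z in((-8,81),(-16,79),(-24,77),(-32,75),(-40,73),(-50,72)):
    print(t,z,*delta(*scoop(np.r_[B-20*d,z],98.2,t)))
E
```

```text
18.65 [-180.     3.9   98.4] [ 21.2  24.3 113.3  -5.5  43.5  16.8] [459.02586748 328.29658199  81.93985927]
237 [608, 606, 603, 603, 603, 601, 599, 601, 599, 598, 597, 597, 595, 594, 597, 594, 593, 593]
241 [603, 603, 602, 601, 601, 597, 600, 599, 597, 597, 595, 595, 596, 596, 596, 592, 596, 595]
245 [601, 601, 600, 597, 597, 598, 598, 596, 595, 596, 595, 594, 596, 596, 595, 594, 592, 595]
249 [599, 598, 599, 595, 598, 596, 593, 595, 596, 595, 595, 595, 596, 595, 596, 596, 595, 595]
253 [598, 599, 597, 595, 597, 595, 596, 593, 594, 595, 594, 594, 597, 594, 595, 597, 597, 596]
257 [595, 595, 596, 594, 595, 595, 594, 593, 595, 596, 596, 595, 595, 597, 595, 596, 598, 600]
261 [597, 594, 596, 595, 595, 595, 596, 594, 596, 597, 596, 597, 597, 597, 597, 598, 597, 601]
265 [596, 595, 594, 594, 596, 597, 598, 595, 597, 597, 597, 597, 598, 599, 601, 601, 605, 601]
269 [596, 597, 598, 597, 596, 599, 597, 599, 600, 598, 599, 600, 602, 603, 601, 0, 604, 608]
273 [596, 598, 596, 600, 599, 598, 599, 601, 599, 603, 602, 603, 605, 606, 605, 606, 610, 610]
-8 81 [15.8, 0.5, -9.0] [-0.01, -0.52, 0.01]
-16 79 [49.6, 0.5, -22.2] [-0.01, -1.52, 0.01]
-24 77 [85.1, 0.6, -30.6] [-0.01, -2.52, 0.01]
-32 75 [121.7, 0.6, -34.0] [-0.01, -3.52, 0.01]
-40 73 [158.7, 0.6, -32.2] [-0.01, -4.52, 0.01]
-50 72 [204.3, 0.7, -24.3] [-0.01, -5.77, 0.01]
```

>>> send_rows(translation=[[15.8,0.5,-9],[32,0.5,-16],[49.6,0.5,-22.2],[67,0.5,-27],[85,0.5,-30.6],[103,0.5,-33],[121.7,0.5,-34],[140,0.5,-33.5],[158.7,0.5,-32.2],[181,0.5,-29],[204,0.5,-24.3],[204,0.5,-24.3]], angular=[[0,-0.5,0],[0,-1,0],[0,-1.5,0],[0,-2,0],[0,-2.5,0],[0,-3,0],[0,-3.5,0],[0,-4,0],[0,-4.5,0],[0,-5.1,0],[0,-5.75,0],[0,-5.75,0]], jaw=[14,14,14,14,14,14,14,14,14,14,14,14])

```text
t: 20.25
eef_pos: [448.7, 405.4, 322.2]
eef_rot: [-179.6, 49.9, 98.6]
ft_force: [-0.1, -0.6, -2.1]
width: 18.9
grip_force: 78.3
```

>>> send_rows(translation=[[0,0,0],[0,0,0],[0,0,0]], angular=[[0,0,0],[0,0,0],[0,0,0]], jaw=[14,14,14])

```text
t: 20.62
eef_pos: [449.1, 404.4, 325.0]
eef_rot: [180.0, 49.9, 98.1]
ft_force: [0.4, 0.4, -1.5]
width: 19.1
grip_force: 78.3
```

```bash
python3 pour.py 10
python3 - <<'E'
import cv2,numpy as np
from asc import asc
im=cv2.imread("pics/side10.png")[:,:,::-1];asc(im,330,435,215,300)
E
```

```text
20.625 [180.   49.9  98.1] [ 49.9  40.5  91.  -34.8  87.4  55.9] [460.3274784  326.39670169  72.83582328]
236 [900, 911, 894, 898, 902, 907, 1142, 1138, 1138, 1137, 1133, 1125, 1005, 1012, 1099, 1157, 1159, 1156]
240 [1125, 1125, 914, 905, 904, 908, 1143, 1148, 1073, 1061, 998, 1004, 1008, 1010, 1016, 1157, 1156, 1156]
244 [1130, 1135, 1139, 896, 897, 906, 907, 916, 921, 924, 931, 934, 935, 1009, 1018, 1099, 1160, 1158]
248 [878, 879, 885, 888, 897, 901, 909, 911, 917, 915, 900, 888, 879, 879, 883, 887, 1098, 1155]
252 [875, 887, 1143, 1149, 954, 942, 933, 923, 915, 905, 895, 889, 880, 877, 882, 888, 1097, 1155]
256 [877, 882, 1141, 1130, 1131, 942, 934, 924, 915, 904, 900, 891, 881, 882, 899, 1121, 1090, 1153]
260 [878, 886, 1137, 1124, 1123, 951, 915, 910, 908, 917, 919, 922, 927, 1003, 1007, 1115, 1090, 1156]
264 [869, 874, 879, 881, 892, 898, 899, 905, 916, 916, 922, 927, 998, 1002, 1006, 1008, 1153, 1152]
268 [876, 904, 1134, 1135, 908, 904, 905, 1147, 1143, 1068, 1061, 989, 996, 1000, 1005, 1009, 1150, 1151]
272 [1117, 1124, 1130, 1132, 900, 894, 895, 1136, 1137, 1015, 1030, 11
[... 8689 characters left out ...]
WWWWWWWWWWWWWwwwww..................ww..
294 ............................w.wwwwwwwwwwwwwwwWWWWWWWWWWWWWWWWWWWWWWWWWWWWWwwwwwwww....................ww.
295 ............................w.wwwwwwwwwwwwwwwwwwwwWWWWWWWWWWWWWWWWWWWWwwwwwwwwww......................www
296 .............................wwwwwwwwwwwwwwwwwwwwwwwwwwwwwwwwwwwwwwwwwwwwwwwwwww.......................ww
297 ...............................wwwwwwwwwwwwwwwwwwwwwwwwwwwwwwwwwwwwwwwwwwwwwwww.......................www
298 .................................wwwwwwwwwwwwwwwwwwwwwwwwwwwwwwwwwwwwwwwwwwww..........................ww
299 .................................wwwwwwwwwwwwwwwwwwwwwwwwwwwwwwwwwwwwwwwwwwww..........................ww
```

```bash
cat > onblade.py <<'E'
from plan import *
p,R,s=meas();im,D=arm.snapshot("side");b=p+R.apply([92,0,222.8]);c=px("side",[b])[0].astype(int)
vv,uu=np.mgrid[c[1]-60:c[1]+60,c[0]-60:c[0]+60];q=np.c_[uu.ravel(),vv.ravel()];q=q[(q[:,1]>=0)&(q[:,1]<400)]
P=dep("side",q,D);L=R.inv().apply(P-p);hb=222.8-L[:,2];x=L[:,0]-92;y=-L[:,1]
for x0 in range(-36,54,10):
    print(x0,[int(np.median(hb[m])) if (m:=(x>=x0)&(x<x0+10)&(y>=y0)&(y<y0+10)).sum() else None for y0 in range(-35,35,10)])
E
python3 onblade.py
python3 - <<'E'
from kin import *
d=np.array([np.cos(np.radians(98.2)),np.sin(np.radians(98.2))]);B=np.array([457,346.5])
for t,z in((-50,85),(-40,100),(-20,120),(0,140)):
    print(t,z,*delta(*scoop(np.r_[B-20*d,z],98.2,t)))
E
```

```text
-36 [-1, 0, 0, 0, 1, 0, 3]
-26 [-1, 0, 0, 0, 0, 1, 4]
-16 [-2, 0, 0, 0, 0, 0, 2]
-6 [-85, 0, 0, 0, 0, 0, 2]
4 [0, -1, 0, 0, 0, 0, 2]
14 [0, 0, 0, 0, 0, 0, 0]
24 [0, 0, 0, 0, 0, 0, 0]
34 [-1, 0, -1, 0, 0, 0, 0]
44 [-51, -54, -56, -57, -56, -51, -46]
-50 85 [-9.0, -0.4, -8.2] [0.0, -0.01, -0.0]
-40 100 [-57.0, -0.3, 10.1] [0.0, 1.24, -0.0]
-20 120 [-128.3, -0.3, 69.9] [0.0, 3.74, -0.0]
0 140 [-171.4, -0.3, 144.5] [0.0, 6.24, -0.0]
```

>>> send_rows(translation=[[-9,0,-8],[-33,0,1],[-57,0,10],[-75,0,24],[-93,0,39],[-111,0,54],[-128,0,70],[-140,0,88],[-151,0,107],[-161,0,126],[-171,0,144.5],[-171,0,144.5]], angular=[[0,0,0],[0,0.62,0],[0,1.24,0],[0,1.86,0],[0,2.5,0],[0,3.1,0],[0,3.74,0],[0,4.35,0],[0,5,0],[0,5.6,0],[0,6.24,0],[0,6.24,0]], jaw=[14,14,14,14,14,14,14,14,14,14,14,14])

```text
t: 22.28
eef_pos: [480.4, 185.3, 362.9]
eef_rot: [180.0, -0.0, 98.1]
ft_force: [-0.3, 0.4, -1.1]
width: 18.7
grip_force: 78.3
```

Run:
```python
from plan import *
print(arm.state()["eef_pos"],arm.state()["eef_rot"],cur())
print(delta([422.5,21,290],down(87.4)),delta([422.5,21,245],down(87.4)))
```

```text
[480.43751035 185.25596745 362.9348705 ] [ 1.79988560e+02 -9.55503676e-03  9.80757285e+01] [460.52791433 325.8908244  140.15855893]
([-154.5, -80.5, 72.9], [0.0, -0.0, 1.33]) ([-154.5, -80.5, 117.9], [0.0, -0.0, 1.33])
```

>>> send_rows(translation=[[-8,-4,0],[-28,-14,0],[-54,-28,0],[-82,-43,5],[-110,-57,20],[-132,-69,40],[-147,-77,58],[-154,-80.5,73],[-154.5,-80.5,90],[-154.5,-80.5,105],[-154.5,-80.5,118],[-154.5,-80.5,118]], angular=[[0,0,0],[0,0,0.2],[0,0,0.5],[0,0,0.8],[0,0,1.1],[0,0,1.33],[0,0,1.33],[0,0,1.33],[0,0,1.33],[0,0,1.33],[0,0,1.33],[0,0,1.33]], jaw=[14,14,14,14,14,14,14,14,14,14,14,14])

```text
t: 23.78
eef_pos: [422.2, 22.2, 243.8]
eef_rot: [-179.9, 0.0, 87.6]
ft_force: [1.0, -0.3, -0.8]
width: 19.0
grip_force: 78.2
```

Run:
```python
from plan import *
print(arm.state()["eef_pos"],arm.state()["eef_rot"])
print(delta([422.5,21,228.5],down(87.4)),delta([422.5,21,226.2],down(87.4)))
im,D=arm.snapshot("top");cv2.imwrite("pics/top12.png",im[:,:,::-1])
vv,uu=np.mgrid[215:300,175:265];P=dep("top",np.c_[uu.ravel(),vv.ravel()],D)
r=P[(P[:,2]>52)&(P[:,2]<70)];print("bowl",cv2.minEnclosingCircle(r[:,:2].astype(np.float32)))
i=P[np.hypot(P[:,0]-457,P[:,1]-346.5)<66];
for x0 in range(-60,60,10): print([int(np.median(i[m,2])) if (m:=(abs(i[:,0]-457-x0-5)<=5)&(abs(i[:,1]-346.5-y0-5)<=5)).sum() else None for y0 in range(-60,60,10)])
cv2.imwrite("pics/b12.png",np.hstack([cv2.resize(im[205:305,170:270],(400,400),interpolation=3),cv2.resize(im[150:250,200:300] if 0 else im[140:240,245:345],(400,400),interpolation=3)])[:,:,::-1])
```

```text
[422.20725534  22.24760139 243.77382362] [-1.79904584e+02  1.49995294e-02  8.75732640e+01]
([-1.2, 0.4, 15.3], [-0.01, 0.0, 0.02]) ([-1.2, 0.4, 17.6], [-0.01, 0.0, 0.02])
bowl ((456.4601135253906, 346.4949951171875), 74.90972900390625)
[None, 48, 40, 31, 26, 25, 25, 27, 33, 40, 52, None]
[42, 34, 27, 21, 16, 15, 15, 17, 20, 29, 37, 35]
[39, 26, 18, 14, 10, 8, 8, 11, 13, 19, 27, 37]
[30, 21, 13, 9, 8, 4, 2, 5, 10, 12, 20, 33]
[28, 16, 10, 19, 25, 22, 4, 18, 21, 11, 16, 28]
[26, 15, 9, 7, 18, 8, 5, 20, 24, 10, 15, 25]
[24, 15, 12, 24, 21, 24, 22, 3, 4, 10, 15, 24]
[28, 17, 11, 23, 21, 21, 23, 3, 6, 10, 18, 28]
[32, 21, 14, 8, 5, 4, 4, 4, 10, 12, 21, 30]
[37, 27, 20, 13, 9, 9, 8, 10, 12, 19, 28, 38]
[43, 40, 26, 21, 16, 14, 15, 16, 21, 27, 36, None]
[None, 46, 41, 33, 26, 26, 25, 27, 32, 37, 41, None]
```

View pics/b12.png

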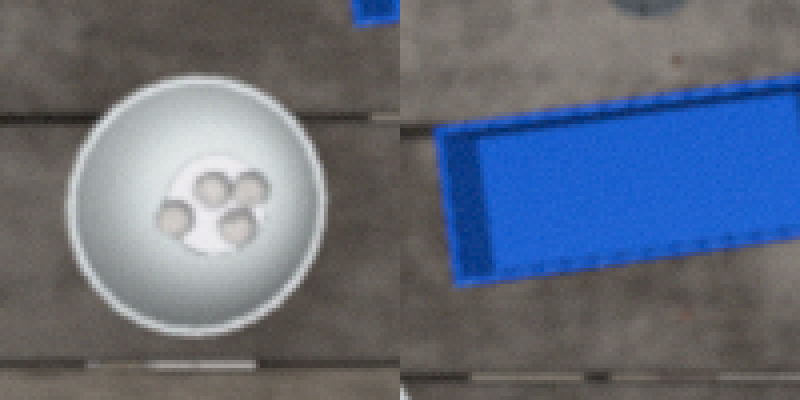

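All four beads are in the bowl (left-panel (175,217), (212,188), (249,188), (238,227)). The pan is empty and the bowl hasn't moved. Now I'll set the scoop down.

>>> send_rows(translation=[[-1.2,0.4,5],[-1.2,0.4,10],[-1.2,0.4,14],[-1.2,0.4,16],[-1.2,0.4,17],[-1.2,0.4,17]], angular=[[0,0,0],[0,0,0],[0,0,0],[0,0,0],[0,0,0],[0,0,0]], jaw=[14,14,14,14,14,14])

```text
t: 24.58
eef_pos: [423.1, 21.1, 227.3]
eef_rot: [-180.0, 0.0, 87.6]
ft_force: [0.8, -0.3, 0.1]
width: 18.9
grip_force: 78.2
```

>>> send_rows(translation=[[0,0,0.7],[0,0,1.2],[0,0,1.2]], angular=[[0,0,0],[0,0,0],[0,0,0]], jaw=[14,14,14])

```text
t: 24.95
eef_pos: [423.1, 21.1, 226.1]
eef_rot: [180.0, -0.0, 87.6]
ft_force: [0.2, 0.1, -0.9]
width: 19.1
grip_force: 78.4
```

>>> send_rows(translation=[[0,0,0.4],[0,0,0.8],[0,0,0.8]], angular=[[0,0,0],[0,0,0],[0,0,0]], jaw=[14,14,14])

```text
t: 25.32
eef_pos: [423.1, 20.9, 225.7]
eef_rot: [180.0, 0.0, 87.6]
ft_force: [-1.7, -5.2, 14.4]
width: 18.8
grip_force: 80.7
```

>>> send_rows(translation=[[0,0,-0.4],[0,0,-0.4],[0,0,-0.4],[0,0,-0.4],[0,0,-0.4],[0,0,-0.4],[0,0,-0.4],[0,0,-0.4]], angular=[[0,0,0],[0,0,0],[0,0,0],[0,0,0],[0,0,0],[0,0,0],[0,0,0],[0,0,0]], jaw=[14,22,28,36,46,56,60,60])

```text
t: 26.32
eef_pos: [423.0, 21.1, 225.7]
eef_rot: [-180.0, 0.0, 87.6]
ft_force: [-0.0, 0.7, 0.9]
width: 60.0
grip_force: 0.0
```

>>> send_rows(translation=[[0,0,-10],[0,0,-30],[0,0,-55],[0,0,-85],[0,0,-115],[0,0,-140],[-30,20,-150],[-75,40,-155],[-120,60,-160],[-150,70,-160],[-160,70,-160],[-160,70,-160]], angular=[[0,0,0],[0,0,0],[0,0,0],[0,0,0],[0,0,0],[0,0,0],[0,0,0],[0,0,0],[0,0,0],[0,0,0],[0,0,0],[0,0,0]], jaw=[60,60,60,60,60,60,60,60,60,60,60,60])

```text
t: 27.82
eef_pos: [485.6, -141.7, 385.9]
eef_rot: [-180.0, -0.0, 87.5]
ft_force: [-0.7, 0.4, -0.2]
width: 60.0
grip_force: 0.0
```

Run:
```python
from plan import *
print(arm.state()["eef_pos"],arm.state()["width"],arm.state()["t"])
im,D=arm.snapshot("top")
vv,uu=np.mgrid[235:300,285:395];P=dep("top",np.c_[uu.ravel(),vv.ravel()],D)
r=P[(P[:,2]>65)&(P[:,2]<100)];print("handle",len(r),rect(r),np.median(r[:,2]), "slope", np.polyfit(r[:,1],r[:,2],1))
r=P[(P[:,2]>12)&(P[:,2]<45)];print("walls",len(r),rect(r))
b=P[(abs(P[:,0]-427)<25)&(abs(P[:,1]-112)<30)];print("blade z",np.median(b[:,2]),"tilt",np.polyfit(b[:,1],b[:,2],1)[0],np.polyfit(b[:,0],b[:,2],1)[0])
```

```text
[ 485.60947284 -141.66022716  385.86926468] 59.95843248925924 27.825
handle 417 [420.3  16.  107.7  20.   87.5] 81.4884319212415 slope [-9.33705014e-03  8.12191337e+01]
walls 115 [423.8 110.4  82.3  77.   88.4]
blade z 4.165608532689021 tilt -0.004049726824978395 -0.01205098462791144
```

```bash
python3 -c "
from cell import arm
print(arm.close_job())"
```

```text
the job is handed in; nothing more can be done
None
```

The job is handed in at about 28 s: all four beads are in the bowl, the bowl did not shift, and the scoop is back on the cork mat, flat on its blade.

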